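Find an adapter's blind bore on the gauge pin and hold it bore-up

ROBOT

A 6-joint arm with a two-finger parallel gripper is mounted at the origin on a cart in front of the work surface, level with it; the furniture and walls round the work are solid. World frame = base frame: x ahead of the robot, y to its left, z up, the work surface at z = 0. Lengths are in m, angles in rad, forces in N, time in s.
With the tool pointing down it reaches from about 0.325 to 0.9 m from the base axis. Payload 6.1 kg.
Tool frame: the origin (TCP) lies at the very end of the fingers, on their centre line; the grasp point (between the pads) lies r.grasp_offset behind it (r.grasp_offset is the distance from the TCP to the grasp point, in m); z points along the fingers, y is the line along which they close (so a half turn about z gives the same grasp; the last joint's range is limited). The gripper opens to 85 mm and grips with 20 to 120 N. Pads are 22 mm wide; open, the fingers measure 114 mm over their backs; the gripper's body (76 mm by 85 mm) begins 54 mm behind the grasp point. The pads swing forward as they close: fully open they stand 13 mm farther back than shut.
Start: joints at [-1.284, 0.22, 1.526, -0, 1.395, -0.126], TCP at [0.251, -0.572, 0.231] pointing down, gripper open.
Joint ranges: [-2.98, 2.98], [-0.91, 2.08], [0.09, 2.57], [-1.24, 4.39], [0.2, 2.65], [-2.68, 2.68]. Speed limits (rad/s): [2.57, 2.57, 3.01, 3.14, 3.14, 3.14].

INTERFACE

Orientations are given as a unit quaternion [w, x, y, z].
In Python, from cell import monitor, camera, get_calibration, r gives the robot as it stands. The module is installed in compiled form; this text tells all that it offers.
- The arm moves only by the shell command python3 -m crank 'ROWS' [FORCE]. ROWS is a JSON object of lists of equal length, an entry for each row: "dr": the turn, a rotation vector about the tool's x, y, z in rad, a list of three; "delta_pos": the shift along the tool's x, y, z in m, a list of three; "jaw": the closure in counts, from 0 (fully open) to 255 (shut). A call has 1 to 10 rows; each row shifts and turns the commanded pose from where the row before left it, along the tool's axes as they then stand; what a row does not reach is not made up. A row lasts 1/12 s, in which the tool goes at most 41.7 mm and 7.16 degrees, less where a joint would pass 70% of its speed; a pose out of reach is approached as far as the arm can. A call with a gripper value outside its range is refused whole. The fingers move at their own pace and stop on an object; FORCE is the grip in N (left out, the last holds). Time passes only in rows, so rows that do not move let the fingers close. It gives the time, the measured TCP pose, the force, the opening and the grip force at its end, in the units of the state.
- monitor.get_state(): the state, without advancing time (a new reading comes with each control period).
- camera(name): name is "side" or "top" or "wrist"; returns the picture (384x512x3 uint8, red, green, blue); there is no depth.
- get_calibration(name): a dict with "fx", "fy", "cx", "cy" (pixels), "k1" (the pictures are not rectified: a ray, as slopes to the right and down, at radius r is drawn at 1 + k1 r^2 times it, then the intrinsics apply), "R" (3x3) and "t" (3): a world point X has camera coordinates R X + t; the wrist camera has in their place "tool_from_camera" (4x4, takes a point from camera to tool coordinates, whose origin is the TCP and whose axes are the flange's). Camera axes: x right, y down, z forward; pixel columns grow to the right and rows downward; lengths in m; the calibration is good to about 2 mm. A picture is of the moment at which its call begins: read the wrist's pose just before it. get_calibration takes no time and is no camera call.
- r.job_done(): hands the job in; it is judged then, once.
The state is a dict: "time": time; "joint_positions": joint angles; "joint_velocities": joint speeds; "joint_efforts": joint torques, N m; "eef_pos": TCP position; "tool_rot": TCP orientation; "wrist_force": force on the tool from outside, world axes, zero at the start; "ft_torque": the same for the moment, N m; "finger_gap": finger opening in m; "finger_force": force on a finger pad.
Only numpy, scipy, OpenCV 4.12 (cv2) and the standard library are available. Lean on these libraries where they do the work, as an engineer would, in place of code of your own. Each camera call takes 0.05 s, during which the arm holds its last target. There are 200 camera calls.

TASK

One of the two blue tube adapters lies in the rear trough of the bore gauge, between two pins. Slide it along the trough to feel which end has the blind bore, pushing that end onto its pin until the pin touches the bottom, without forcing it. Then pick the adapter up, turn it until the bore faces straight up, and finish while still holding it like that in the gripper, well above the gauge (its middle at least 15 cm above the cart top); leave the other adapter lying in the front trough and do not disturb the other things on the cart.

Things in the scene. Friction and masses are not known exactly. Their poses are not given: they have to be found in the camera images.
- adapter_1_center (a point): centre of one of two alike blue tube adapters: round, 32 mm thick, 70 mm long, about 60 g; its y axis runs along its length. One end has a blind bore 20 mm wide, 45 mm deep; the other is closed, with a black pad as wide, so the ends look alike. Which end (+y or -y) is not told, and differs between the two. Starts lying in either trough, within 10 mm of its middle
- adapter_2_center (a point): centre of one of two alike blue tube adapters: round, 32 mm thick, 70 mm long, about 60 g; its y axis runs along its length. One end has a blind bore 20 mm wide, 45 mm deep; the other is closed, with a black pad as wide, so the ends look alike. Which end (+y or -y) is not told, and differs between the two. Starts lying in either trough, within 10 mm of its middle
- gauge_mid (a point): middle of the rear (gauge) trough of the fixed grey bore gauge, on the axis of an adapter lying in it, 62 mm above the cart top. x points to the rear, y along the trough, z up. The trough is two straight white rails, 28 mm wide over both and 208 mm long, open at both sides so that fingers can straddle the adapter
- pin_left (a point): inward tip of the fixed steel pin at the trough's +y end, on its axis, 55 mm from gauge_mid. Pin 10 mm thick; its root is in an end post 50 mm further out, whose top stands 12 mm above the axis. A closed end stops here with the adapter's centre 20 mm from gauge_mid; a bore takes the pin until its bottom meets this tip, with the centre 65 mm from gauge_mid
- pin_right (a point): the same at the trough's -y end: inward tip of the other pin, all alike, mirrored
- rest_mid (a point): middle of the plain front trough of the gauge (no pins), 110 mm in front of gauge_mid, same height and axes; 110 mm long. The other adapter lies here and stays
- gauge: the bore gauge itself (fixed); base plate 150 mm (x) by 245 mm (y), 8 mm thick, its middle 12 mm in front of the origin; origin on the cart top, 45 mm in front of and 62 mm below gauge_mid; same axes
- adapter_1: the same thing and point as adapter_1_center
- adapter_2: the same thing and point as adapter_2_center
- saline: bystander: white bottle, 45 mm thick, 126 mm tall; origin under its middle
- iodine: bystander: brown bottle with white cap, 49 mm thick, 122 mm tall; origin under its middle
- gel: bystander: small blue jar, 43 mm thick, 60 mm tall; origin under its middle
- lancets: bystander: small carton, 31x47x72 mm; origin under its middle
- swabs: bystander: flat paper packet, 71x50x6 mm; origin under its middle
- thermometer: bystander: white stick thermometer, 122x20x11 mm; origin under its middle
There are look-alikes about, which are no part of the job. Leave any orange look-alike of the adapter_1 alone.

How it is judged:
By the outcome, as a careful person would: the job done as asked, in the order asked, and still so for the second after the job is handed in, while the arm keeps its last pose, push and grip.
It also fails if it takes over 48 s, if anything falls off the work surface, if the arm or the gripper's body presses on something with over 40 N, if the wrist force passes 120 N, or if a joint passes its speed limit or range.

## Working session

There is one attempt and no reset: what is moved stays moved. The work goes in short steps, Python scripts to look and compute and a shell command to move; the robot and the scene stay as the last step left them, time stands still between calls to the robot, and variables do not carry over. Pictures are saved under pics/ and viewed, at most 10 in all, crops included, and the job is handed in when it is done.

```bash
mkdir -p pics; python3 - <<'E'
from cell import monitor,camera,get_calibration,r
import cv2,numpy as np
s=monitor.get_state();print({k:np.round(v,3).tolist() for k,v in s.items()});print(r.grasp_offset)
for n in ["side","top"]:
    im=camera(n);cv2.imwrite(f"pics/{n}0.png",im[:,:,::-1]);
    print(n,get_calibration(n))
print(get_calibration("wrist"))
E
```

```text
{'time': 0.0, 'joint_positions': [-1.284, 0.221, 1.528, -0.0, 1.395, -0.126], 'joint_velocities': [0.001, 0.001, -0.001, -0.001, 0.0, -0.0], 'joint_efforts': [-0.002, -49.69, -38.94, -0.0, 0.011, 0.0], 'eef_pos': [0.251, -0.572, 0.23], 'tool_rot': [-0.001, 0.979, 0.205, -0.0], 'wrist_force': [0.108, -0.521, -0.129], 'ft_torque': [0.033, -0.008, 0.025], 'finger_force': 0.0, 'finger_gap': 0.086}
0.0187
side {'fx': 349.2209302848114, 'fy': 349.2209302848114, 'cx': 257.8671918930924, 'cy': 188.92000936425654, 'k1': -0.00597398305992793, 'R': array([[ 0.985645  , -0.16870401,  0.00654886],
       [-0.09780532, -0.60218068, -0.79234623],
       [ 0.13761558,  0.78033159, -0.61003653]]), 't': array([-0.47739316,  0.08823098,  1.13371824])}
top {'fx': 372.8635891365328, 'fy': 372.8635891365328, 'cx': 253.86637615066198, 'cy': 189.61104599700204, 'k1': 0.00687766538700762, 'R': array([[-0.02771729, -0.99906883, -0.03306394],
       [-0.99586426,  0.03046113, -0.085595  ],
       [ 0.08652247,  0.03055473, -0.99578124]]), 't': array([0.01376225, 0.493315  , 1.06240258])}
{'fx': 272.1225722941082, 'fy': 272.1225722941082, 'cx': 252.66225648467628, 'cy': 190.4549784735769, 'k1': 0.018380602525009348, 'tool_from_camera': array([[ 2.35100114e-05, -9.59780169e-01, -2.80752606e-01,
         6.99797626e-02],
       [ 9.99998155e-01,  5.61765356e-04, -1.83671057e-03,
        -9.48694673e-04],
       [ 1.92055547e-03, -2.80752045e-01,  9.59778412e-01,
        -1.43331017e-01],
       [ 0.00000000e+00,  0.00000000e+00,  0.00000000e+00,
         1.00000000e+00]])}
```

View pics/top0.png

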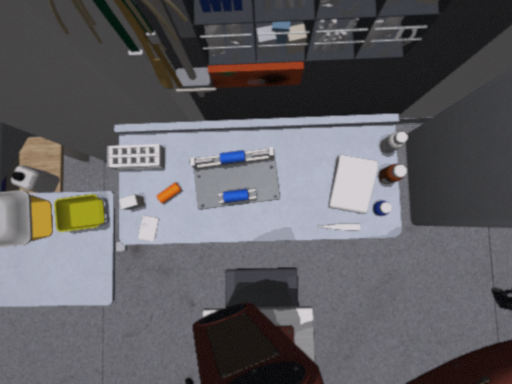

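View pics/side0.png

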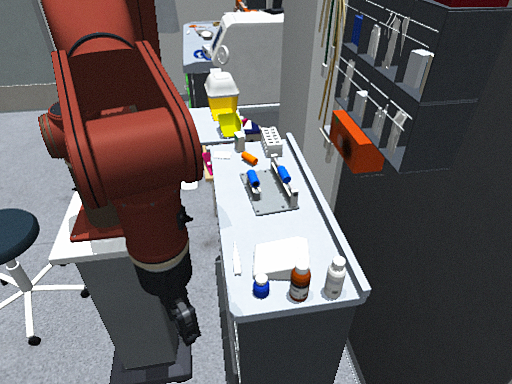

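The top view shows the gauge at about (235,178). The rear adapter is at (232,157), the front one at (235,196), and the orange look-alike at (168,192). I'll enlarge both views.

```bash
python3 - <<'E'
import cv2,numpy as np
a=cv2.imread("pics/top0.png")[135:215,180:290];b=cv2.imread("pics/side0.png")[145:220,230:310]
a=cv2.resize(a,None,fx=7,fy=7,interpolation=2)[:,:,:];b=cv2.resize(b,None,fx=7,fy=7,interpolation=2)
cv2.imwrite("pics/ca.png",a);cv2.imwrite("pics/cb.png",b)
E
```

```text
(no output)
```

View pics/ca.png

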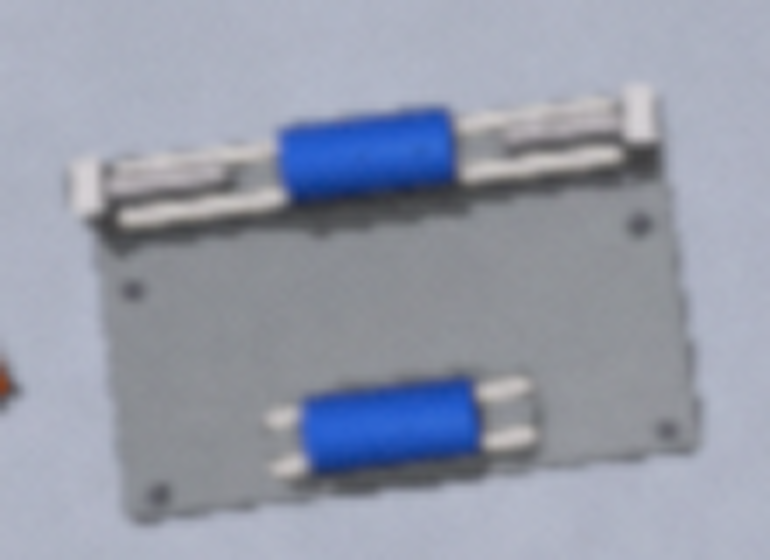

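View pics/cb.png

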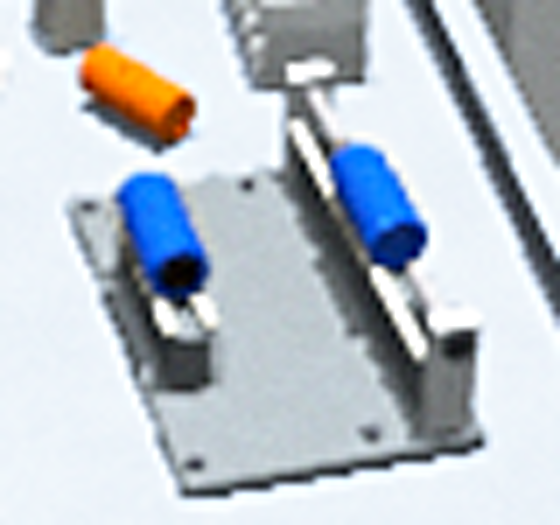

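Crop readings:

| Feature | Top crop | Side crop |
|---|---|---|
| Rear adapter centre | (368,153) | (378,205) |
| Front adapter centre | (391,427) | (163,235) |
| Left post top | (88,187) | (310,72) |
| Right post top | (640,113) | (453,322) |

Next I'll triangulate these.

```bash
cat > h.py <<'E'
import numpy as np
from cell import get_calibration
from scipy.optimize import least_squares
def proj(c,X):
    p=c["R"]@X+c["t"];s=p[:2]/p[2];s=s*(1+c["k1"]*(s@s));return np.array([c["fx"]*s[0]+c["cx"],c["fy"]*s[1]+c["cy"]])
def tri(obs):
    f=lambda X:np.concatenate([proj(c,X)-u for c,u in obs])
    q=least_squares(f,[.5,0,.05]);return q.x,np.abs(q.fun).max()
E
python3 - <<'E'
from h import *
T=get_calibration("top");S=get_calibration("side")
a=lambda x,y:np.array([x/7+180-.43,y/7+135-.43]); b=lambda x,y:np.array([x/7+230-.43,y/7+145-.43])
P={}
for n,u,v in [("rear",(368,153),(378,205)),("front",(391,427),(163,235)),("L",(88,187),(310,72)),("R",(640,113),(453,322))]:
    P[n],e=tri([(T,a(*u)),(S,b(*v))]);print(n,P[n].round(4),e.round(2))
d=P["L"]-P["R"];print("sep",np.linalg.norm(d),"yaw",np.arctan2(-d[0],d[1]),"mid",(P["L"]+P["R"])/2)
E
```

```text
rear [0.5854 0.0569 0.0624] 0.17
front [0.4749 0.0502 0.0613] 0.03
L [0.5737 0.1686 0.0725] 0.15
R [ 0.5957 -0.0529  0.0715] 0.38
sep 0.2225784213004884 yaw 0.0992629230606065 mid [0.58469798 0.05785925 0.07202149]
```

```bash
R='[0,0,0],[0,0,0],[0,0,0],[0,0,0],[0,0,0],[0,0,0],[0,0,0],[0,0,0],[0,0,0],[0,0,0]'; 
python3 -m crank '{"dr":[[0,0,0],[0,0,0],[0,0,0],[0,0,0],[0,0,0],[0,0,0],[0,0,0],[0,0,0],[0,0,0],[0,0,0]],"delta_pos":[[0.028,-0.022,0],[0.028,-0.022,0],[0.028,-0.022,0],[0.028,-0.022,0],[0.028,-0.022,0],[0.028,-0.022,0],[0.028,-0.022,0],[0.028,-0.022,0],[0.028,-0.022,0],[0.028,-0.022,0]],"jaw":[0,0,0,0,0,0,0,0,0,0]}'
python3 -m crank '{"dr":[[0,0,0],[0,0,0],[0,0,0],[0,0,0],[0,0,0],[0,0,0],[0,0,0],[0,0,0],[0,0,0],[0,0,0]],"delta_pos":[[0.028,-0.022,0],[0.028,-0.022,0],[0.028,-0.022,0],[0.028,-0.022,0],[0.028,-0.022,0],[0.028,-0.022,0],[0.028,-0.022,0],[0.028,-0.022,0],[0.028,-0.022,0],[0.028,-0.022,0]],"jaw":[0,0,0,0,0,0,0,0,0,0]}'
python3 -m crank '{"dr":[[0,0,-0.12],[0,0,-0.12],[0,0,-0.12],[0,0,-0.12],[0,0,-0.12],[0,0,-0.12],[0,0,-0.12],[0,0,-0.12],[0,0,-0.12],[0,0,-0.12]],"delta_pos":[[0,0,0],[0,0,0],[0,0,0],[0,0,0],[0,0,0],[0,0,0],[0,0,0],[0,0,0],[0,0,0],[0,0,0]],"jaw":[0,0,0,0,0,0,0,0,0,0]}'
```

```text
time: 0.93
eef_pos: [0.4192, -0.2568, 0.231]
tool_rot: [-0.0, 0.979, 0.205, -0.0]
wrist_force: [1.3, 0.2, -0.2]
finger_gap: 0.0852
finger_force: 0.0
time: 1.77
eef_pos: [0.5874, 0.057, 0.2308]
tool_rot: [-0.0, 0.979, 0.205, -0.0]
wrist_force: [0.3, -0.1, 0.2]
finger_gap: 0.0856
finger_force: 0.0
time: 2.6
eef_pos: [0.5868, 0.0552, 0.2307]
tool_rot: [-0.0, 0.69, 0.724, -0.0]
wrist_force: [0.4, 0.8, -0.6]
finger_gap: 0.0854
finger_force: 0.0
```

```bash
python3 -m crank '{"dr":[[0,0,-0.05],[0,0,0]],"delta_pos":[[0,0,0.03],[0,0,0]],"jaw":[0,0]}'
python3 - <<'E'
from cell import monitor,camera
import cv2,json
s=monitor.get_state();print(s["eef_pos"],s["tool_rot"],s["joint_positions"])
cv2.imwrite("pics/w1.png",cv2.resize(camera("wrist")[:,:,::-1],None,fx=1.5,fy=1.5,interpolation=2))
E
```

```text
time: 2.77
eef_pos: [0.5843, 0.0553, 0.1963]
tool_rot: [-0.003, 0.673, 0.739, -0.002]
wrist_force: [-2.3, -0.6, -0.5]
finger_gap: 0.0853
finger_force: 0.0
[0.58434861 0.05528196 0.19630467] [-0.00288345  0.67321768  0.73943473 -0.00243303] [-3.99806621e-02  1.62924376e-01  1.65937885e+00 -1.78933918e-05
  1.32683501e+00 -1.33656248e-01]
```

View pics/w1.png

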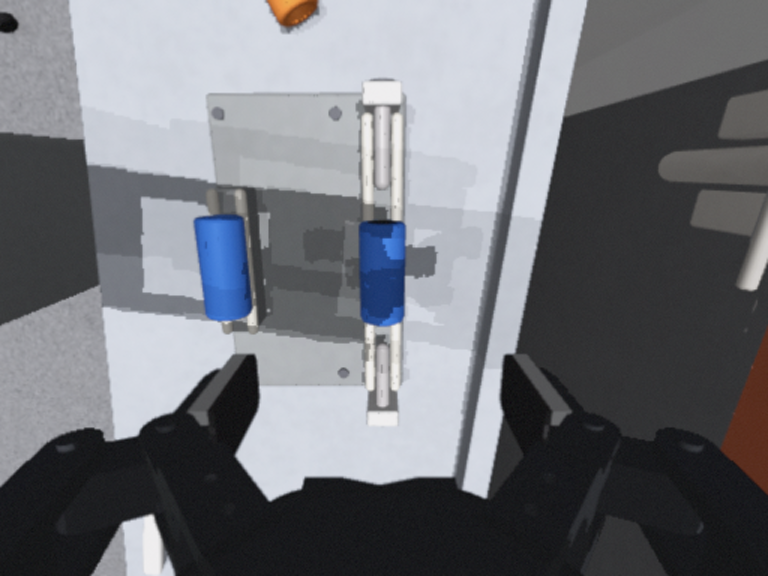

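The wrist view shows the rear trough vertical at column 382: post tops at (382,92) and (382,418), rear adapter centre at (382,272). So yaw is aligned. Now I'll compute the offsets.

```bash
python3 - <<'E'
from h import *
from scipy.spatial.transform import Rotation as Ro
c=get_calibration("wrist");M=c["tool_from_camera"]
R=Ro.from_quat([-0.00288,0.67322,0.73943,-0.00243],scalar_first=True).as_matrix();p=np.array([.58435,.05528,.1963])
print(R.round(4))
for n,u,v,z in [("rear",382.3,272,.063),("postL",382,92,.074),("postR",382,418,.074),("railtop",382,272,.062)]:
    s=np.array([(u/1.5-.17-c["cx"])/c["fx"],(v/1.5-.17-c["cy"])/c["fy"]]);s/=1+c["k1"]*(s@s)
    d=M[:3,:3]@[*s,1];t0=M[:3,3];o=p+R@t0;D=R@d
    X=o+D*(z-o[2])/D[2];print(n,X.round(4),"tool",(R.T@(X-p)).round(4))
E
```

```text
[[-9.350e-02  9.956e-01 -7.500e-03]
 [ 9.956e-01  9.350e-02  3.000e-04]
 [ 1.000e-03 -7.500e-03 -1.000e+00]]
rear [0.5836 0.0569 0.063 ] tool [0.0016 0.0004 0.1333]
postL [0.5726 0.1693 0.074 ] tool [ 1.145e-01 -1.000e-04  1.224e-01]
postR [ 0.5938 -0.0521  0.074 ] tool [-0.1079  0.0003  0.1222]
railtop [0.5834 0.0567 0.062 ] tool [0.0013 0.0002 0.1343]
```

```bash
python3 -m crank '{"dr":[[0,0,0],[0,0,0],[0,0,0],[0,0,0],[0,0,0]],"delta_pos":[[0.001,0,0.025],[0,0,0.025],[0,0,0.025],[0,0,0],[0,0,0]],"jaw":[0,0,0,0,0]}'
python3 -c "
from cell import monitor
s=monitor.get_state();print(s['eef_pos'],s['tool_rot'],s['wrist_force'])"
```

```text
time: 3.23
eef_pos: [0.586, 0.0562, 0.1256]
tool_rot: [-0.001, 0.674, 0.738, -0.001]
wrist_force: [0.2, 0.5, 0.3]
finger_gap: 0.0854
finger_force: 0.0
[0.58597761 0.05622763 0.12562872] [-0.00134401  0.67434523  0.73841413 -0.00112943] [0.24886071 0.52950433 0.28370467]
```

```bash
python3 -m crank '{"dr":[[0,0,-0.008],[0,0,0],[0,0,0],[0,0,0],[0,0,0],[0,0,0]],"delta_pos":[[0,-0.001,0.022],[0,0,0.022],[0,0,0.022],[0,0,0.019],[0,0,0],[0,0,0]],"jaw":[0,0,0,0,0,0]}'
python3 -m crank '{"dr":[[0,0,0],[0,0,0],[0,0,0],[0,0,0],[0,0,0],[0,0,0],[0,0,0],[0,0,0]],"delta_pos":[[0,0,0],[0,0,0],[0,0,0],[0,0,0],[0,0,0],[0,0,0],[0,0,0],[0,0,0]],"jaw":[130,150,160,170,180,190,200,200]}' 20
```

```text
time: 3.73
eef_pos: [0.5867, 0.0561, 0.0426]
tool_rot: [0.0, 0.671, 0.741, 0.0]
wrist_force: [-0.2, 0.5, -0.0]
finger_gap: 0.0854
finger_force: 0.0
time: 4.4
eef_pos: [0.5855, 0.056, 0.0425]
tool_rot: [-0.0, 0.671, 0.742, -0.001]
wrist_force: [-6.5, -0.4, 8.8]
finger_gap: 0.0312
finger_force: 22.5
```

```bash
python3 -m crank '{"dr":[[0,0,0],[0,0,0],[0,0,0]],"delta_pos":[[0,-0.001,-0.001],[0,0,0],[0,0,0]],"jaw":[200,200,200]}'
```

```text
time: 4.65
eef_pos: [0.5853, 0.056, 0.0425]
tool_rot: [0.0, 0.671, 0.742, 0.0]
wrist_force: [0.3, -0.3, 0.8]
finger_gap: 0.0313
finger_force: 21.8
```

```bash
python3 -m crank '{"dr":[[0,0,0],[0,0,0],[0,0,0],[0,0,0],[0,0,0],[0,0,0]],"delta_pos":[[0.003,0,0],[0.003,0,0],[0.003,0,0],[0.003,0,0],[0.003,0,0],[0,0,0]],"jaw":[200,200,200,200,200,200]}'
for i in 1 2; do :; done
python3 -m crank '{"dr":[[0,0,0],[0,0,0],[0,0,0],[0,0,0]],"delta_pos":[[0.001,0,0],[0.001,0,0],[0.001,0,0],[0.001,0,0]],"jaw":[200,200,200,200]}'
```

```text
time: 5.15
eef_pos: [0.5838, 0.0717, 0.0425]
tool_rot: [0.0, 0.671, 0.742, 0.0]
wrist_force: [-1.1, 1.2, 1.8]
finger_gap: 0.0315
finger_force: 21.9
time: 5.48
eef_pos: [0.5834, 0.0748, 0.0425]
tool_rot: [0.0, 0.671, 0.742, 0.0]
wrist_force: [0.5, -1.9, 3.0]
finger_gap: 0.032
finger_force: 21.9
```

```bash
python3 -m crank '{"dr":[[0,0,0],[0,0,0],[0,0,0],[0,0,0]],"delta_pos":[[0.001,0,0],[0.001,0,0],[0.001,0,0],[0,0,0]],"jaw":[200,200,200,200]}'
python3 -m crank '{"dr":[[0,0,0],[0,0,0],[0,0,0],[0,0,0]],"delta_pos":[[0.001,0,0],[0.001,0,0],[0.001,0,0],[0,0,0]],"jaw":[200,200,200,200]}'
```

```text
time: 5.82
eef_pos: [0.5832, 0.0775, 0.0425]
tool_rot: [0.001, 0.671, 0.742, -0.0]
wrist_force: [1.2, -4.7, 2.5]
finger_gap: 0.0315
finger_force: 21.9
time: 6.15
eef_pos: [0.5832, 0.0779, 0.0425]
tool_rot: [0.002, 0.671, 0.742, -0.001]
wrist_force: [1.6, -14.6, 2.6]
finger_gap: 0.0317
finger_force: 21.9
```

It stopped hard at +20 mm with −14.6 N, so the +y end is closed. Next I'll slide toward −y.

```bash
python3 -m crank '{"dr":[[0,0,0],[0,0,0],[0,0,0],[0,0,0],[0,0,0],[0,0,0],[0,0,0],[0,0,0],[0,0,0],[0,0,0]],"delta_pos":[[-0.002,0,0],[-0.004,0,0],[-0.005,0,0],[-0.005,0,0],[-0.005,0,0],[-0.005,0,0],[-0.004,0,0],[-0.003,0,0],[-0.002,0,0],[0,0,0]],"jaw":[200,200,200,200,200,200,200,200,200,200]}'
python3 -m crank '{"dr":[[0,0,0],[0,0,0],[0,0,0],[0,0,0],[0,0,0],[0,0,0]],"delta_pos":[[-0.002,0,0],[-0.002,0,0],[-0.002,0,0],[-0.002,0,0],[-0.002,0,0],[0,0,0]],"jaw":[200,200,200,200,200,200]}'
```

```text
time: 6.98
eef_pos: [0.5863, 0.0455, 0.0425]
tool_rot: [0.0, 0.671, 0.741, 0.0]
wrist_force: [0.8, 2.2, 4.6]
finger_gap: 0.0316
finger_force: 22.1
time: 7.48
eef_pos: [0.5873, 0.0359, 0.0425]
tool_rot: [0.0, 0.671, 0.742, 0.0]
wrist_force: [1.2, 2.7, 5.8]
finger_gap: 0.0313
finger_force: 22.1
```

```bash
python3 -m crank '{"dr":[[0,0,0],[0,0,0],[0,0,0],[0,0,0]],"delta_pos":[[-0.002,0,-0.0005],[-0.002,0,0],[-0.002,0,0],[0,0,0]],"jaw":[200,200,200,200]}'
python3 -m crank '{"dr":[[0,0,0],[0,0,0],[0,0,0],[0,0,0],[0,0,0],[0,0,0],[0,0,0],[0,0,0],[0,0,0],[0,0,0]],"delta_pos":[[-0.003,0,0],[-0.004,0,0],[-0.004,0,0],[-0.004,0,0],[-0.004,0,0],[-0.004,0,0],[-0.003,0,0],[-0.002,0,0],[-0.001,0,0],[0,0,0]],"jaw":[200,200,200,200,200,200,200,200,200,200]}'
```

```text
time: 7.82
eef_pos: [0.5876, 0.0296, 0.0426]
tool_rot: [-0.0, 0.671, 0.741, -0.0]
wrist_force: [1.6, 1.7, 3.9]
finger_gap: 0.0311
finger_force: 22.0
time: 8.65
eef_pos: [0.5905, 0.0008, 0.0427]
tool_rot: [0.0, 0.671, 0.742, -0.0]
wrist_force: [1.2, -0.8, 0.4]
finger_gap: 0.0316
finger_force: 21.8
```

```bash
python3 -m crank '{"dr":[[0,0,0],[0,0,0],[0,0,0],[0,0,0],[0,0,0],[0,0,0],[0,0,0]],"delta_pos":[[-0.001,0,0],[-0.001,0,0],[-0.001,0,0],[-0.001,0,0],[-0.001,0,0],[-0.001,0,0],[0,0,0]],"jaw":[200,200,200,200,200,200,200]}'
python3 -m crank '{"dr":[[0,0,0],[0,0,0],[0,0,0],[0,0,0]],"delta_pos":[[-0.001,0,0],[-0.001,0,0],[-0.001,0,0],[0,0,0]],"jaw":[200,200,200,200]}'
```

```text
time: 9.23
eef_pos: [0.591, -0.0049, 0.0426]
tool_rot: [-0.0, 0.671, 0.742, -0.0]
wrist_force: [1.0, -1.0, 1.3]
finger_gap: 0.0313
finger_force: 21.7
time: 9.57
eef_pos: [0.5913, -0.0078, 0.0427]
tool_rot: [-0.0, 0.671, 0.742, -0.0]
wrist_force: [0.4, 0.4, 0.6]
finger_gap: 0.0316
finger_force: 21.7
```

```bash
python3 -m crank '{"dr":[[0,0,0],[0,0,0],[0,0,0]],"delta_pos":[[-0.001,0,0],[-0.001,0,0],[0,0,0]],"jaw":[200,200,200]}'
python3 -m crank '{"dr":[[0,0,0],[0,0,0],[0,0,0]],"delta_pos":[[-0.001,0,0],[0,0,0],[0,0,0]],"jaw":[200,200,200]}'
```

```text
time: 9.82
eef_pos: [0.5914, -0.0081, 0.0427]
tool_rot: [-0.001, 0.671, 0.742, 0.001]
wrist_force: [-0.1, 7.8, 1.2]
finger_gap: 0.0314
finger_force: 21.8
time: 10.07
eef_pos: [0.5913, -0.0082, 0.0426]
tool_rot: [-0.002, 0.671, 0.742, 0.001]
wrist_force: [0.3, 10.0, 2.0]
finger_gap: 0.0316
finger_force: 21.8
```

Contact is at −65 mm with 10 N, so the bore is at −y and the pin is on the bottom. I'll slide it off the pin to the middle, then lift.

```bash
python3 -m crank '{"dr":[[0,0,0],[0,0,0],[0,0,0],[0,0,0],[0,0,0],[0,0,0],[0,0,0],[0,0,0],[0,0,0],[0,0,0]],"delta_pos":[[0.003,0,0],[0.004,0,0],[0.005,0,0],[0.005,0,0],[0.005,0,0],[0.005,0,0],[0.005,0,0],[0.005,0,0],[0.003,0,0],[0,0,0]],"jaw":[200,200,200,200,200,200,200,200,200,200]}'
python3 -m crank '{"dr":[[0,0,0],[0,0,0],[0,0,0],[0,0,0],[0,0,0],[0,0,0],[0,0,0],[0,0,0],[0,0,0]],"delta_pos":[[0.004,0,0],[0.005,0,0],[0.005,0,0],[0.005,0,0],[0.004,0,0],[0.003,0,0],[0,0,0],[0,0,0],[0,0,0]],"jaw":[200,200,200,200,200,200,210,210,210]}' 35
```

```text
time: 10.9
eef_pos: [0.5876, 0.0299, 0.0427]
tool_rot: [-0.0, 0.671, 0.742, -0.0]
wrist_force: [-0.8, -0.4, -0.4]
finger_gap: 0.0318
finger_force: 21.6
time: 11.65
eef_pos: [0.5852, 0.055, 0.0428]
tool_rot: [0.0, 0.671, 0.742, -0.0]
wrist_force: [-0.1, 0.4, 0.5]
finger_gap: 0.0311
finger_force: 37.7
```

```bash
python3 -m crank '{"dr":[[0,0,0],[0,0,0],[0,0,0],[0,0,0],[0,0,0],[0,0,0],[0,0,0],[0,0,0],[0,0,0],[0,0,0]],"delta_pos":[[0,0,-0.01],[0,0,-0.02],[0,0,-0.03],[0,0,-0.03],[0,0,-0.03],[0,0,-0.03],[0,0,-0.03],[0,0,-0.03],[0,0,-0.03],[0,0,-0.03]],"jaw":[210,210,210,210,210,210,210,210,210,210]}'
python3 -m crank '{"dr":[[0,0,-0.12],[0,0,-0.12],[0,0,-0.12],[0,0,-0.12],[0,0,-0.12],[0,0,-0.12],[0,0,-0.12],[0,0,-0.12],[0,0,-0.12],[0,0,-0.12]],"delta_pos":[[0,0,-0.02],[0,0,-0.02],[0,0,-0.02],[0,0,-0.02],[0,0,-0.02],[0,0,-0.02],[0,0,-0.02],[0,0,-0.02],[0,0,-0.02],[0,0,-0.02]],"jaw":[210,210,210,210,210,210,210,210,210,210]}'
python3 -m crank '{"dr":[[0,0,-0.12],[0,0,-0.12],[0,0,0],[0,-0.1,0],[0,-0.1,0],[0,-0.1,0],[0,-0.1,0],[0,-0.1,0]],"delta_pos":[[0,0,0],[0,0,0],[0,0,0],[0,0,0],[0,0,0],[0,0,0],[0,0,0],[0,0,0]],"jaw":[210,210,210,210,210,210,210,210]}'
python3 -c "
from cell import monitor
s=monitor.get_state();print(s['joint_positions'])"
```

```text
time: 12.48
eef_pos: [0.5849, 0.0547, 0.3153]
tool_rot: [0.0, 0.671, 0.741, 0.0]
wrist_force: [1.1, 0.3, -1.1]
finger_gap: 0.0308
finger_force: 37.7
time: 13.32
eef_pos: [0.5846, 0.0548, 0.5147]
tool_rot: [0.0, 0.132, 0.991, 0.0]
wrist_force: [-0.3, -0.6, -0.3]
finger_gap: 0.0314
finger_force: 37.7
time: 13.98
eef_pos: [0.5848, 0.0548, 0.5138]
tool_rot: [0.25, 0.017, 0.968, -0.003]
wrist_force: [-0.0, -0.5, 0.4]
finger_gap: 0.0311
finger_force: 37.7
[-0.04438355 -0.29777101  1.58794976  0.00656048  1.34562143 -1.57963204]
```

```bash
python3 -m crank '{"dr":[[0,-0.1,0],[0,-0.1,0],[0,-0.1,0],[0,-0.1,0],[0,-0.1,0]],"delta_pos":[[0,0,-0.005],[0,0,0],[0,0,0],[0,0,0],[0,0,0]],"jaw":[210,210,210,210,210]}'
python3 -c "
from cell import monitor
s=monitor.get_state();print(s['joint_positions'])"
```

```text
time: 14.4
eef_pos: [0.582, 0.055, 0.5182]
tool_rot: [0.482, 0.015, 0.876, -0.006]
wrist_force: [-0.0, 0.0, -0.0]
finger_gap: 0.0311
finger_force: 37.7
[-0.04977804 -0.65418684  2.02179258  0.02270578  0.76815936 -1.59294018]
```

```bash
python3 -m crank '{"dr":[[0,0,0],[0,0,0],[0,0,0],[0,0,0],[0,-0.1,0],[0,-0.1,0],[0,-0.1,0]],"delta_pos":[[-0.03,0,0],[-0.03,0,0],[-0.03,0,0],[-0.03,0,0],[0,0,0],[0,0,0],[0,0,0]],"jaw":[210,210,210,210,210,210,210]}'
python3 -c "
from cell import monitor
s=monitor.get_state();print(s['joint_positions'])"
```

```text
time: 14.98
eef_pos: [0.6477, 0.0528, 0.6198]
tool_rot: [0.607, 0.014, 0.794, -0.008]
wrist_force: [1.0, -0.7, -1.0]
finger_gap: 0.0311
finger_force: 37.7
[-0.04848899 -0.57985108  1.96065559  0.03780786  0.45579426 -1.60511292]
```

```bash
python3 -m crank '{"dr":[[0,0,0],[0,0,0],[0,-0.1,0],[0,-0.1,0],[0,-0.06,0],[0,0,0],[0,0,0]],"delta_pos":[[-0.03,0,0],[-0.03,0,0],[0,0,0],[0,0,0],[0,0,0],[0,0,0],[0,0,0]],"jaw":[210,210,210,210,210,210,210]}'
cat > e.py <<'E'
from cell import monitor
from scipy.spatial.transform import Rotation as Ro
import numpy as np
s=monitor.get_state();print(s['joint_positions'],s['joint_velocities'].round(3) if hasattr(s['joint_velocities'],'round') else '')
R=Ro.from_quat(s["tool_rot"],scalar_first=True).as_matrix()
u=R.T@[0,0,1.];print("up in tool",u,"dr",np.cross([-1,0,0],u),"deg",np.degrees(np.arccos(-u[0])))
E
python3 e.py
```

```text
time: 15.57
eef_pos: [0.6577, 0.0484, 0.6836]
tool_rot: [0.696, 0.01, 0.718, -0.008]
wrist_force: [0.9, 0.0, -0.2]
finger_gap: 0.0311
finger_force: 37.8
[-0.06728664 -0.59044366  1.99191485  0.20774627  0.20375635 -1.77244297] [ 0.007  0.009 -0.045 -0.034 -0.012  0.012]
up in tool [-0.99954076  0.00317895 -0.03013578] dr [-0.         -0.03013578 -0.00317895] deg 1.736498773563445
```

```bash
python3 -m crank '{"dr":[[0,0,0],[0,0,0],[0,0,0],[0,-0.03,-0.003],[0,0,0],[0,0,0]],"delta_pos":[[-0.025,0,0],[-0.025,0,0],[-0.025,0,0],[0,0,0],[0,0,0],[0,0,0]],"jaw":[210,210,210,210,210,210]}'
python3 e.py
```

```text
time: 16.07
eef_pos: [0.6605, 0.0487, 0.7584]
tool_rot: [0.707, 0.008, 0.708, -0.009]
wrist_force: [0.0, 0.1, -1.6]
finger_gap: 0.0313
finger_force: 37.8
[-0.06642508 -0.5611289   1.855221    0.15012887  0.28101954 -1.71689128] [-0.001  0.007  0.025  0.007  0.006 -0.014]
up in tool [-0.99999766 -0.00171753 -0.00131444] dr [ 0.         -0.00131444  0.00171753] deg 0.12391883399679292
```

Within 0.1° of vertical. I'll check visually that the adapter is square in the grip and the other adapter hasn't moved.

```bash
python3 - <<'E'
from cell import camera
import cv2,numpy as np
S=camera("side")[:,:,::-1];W=camera("wrist")[:,:,::-1];T=camera("top")[:,:,::-1]
f=lambda a,w,h:cv2.resize(a,(w,h),interpolation=2)
cv2.imwrite("pics/f.png",np.vstack([np.hstack([f(S,400,300),f(W,400,300)]),np.hstack([f(T,400,300),f(S[100:250,200:400],400,300)])]))
E
```

```text
(no output)
```

View pics/f.png

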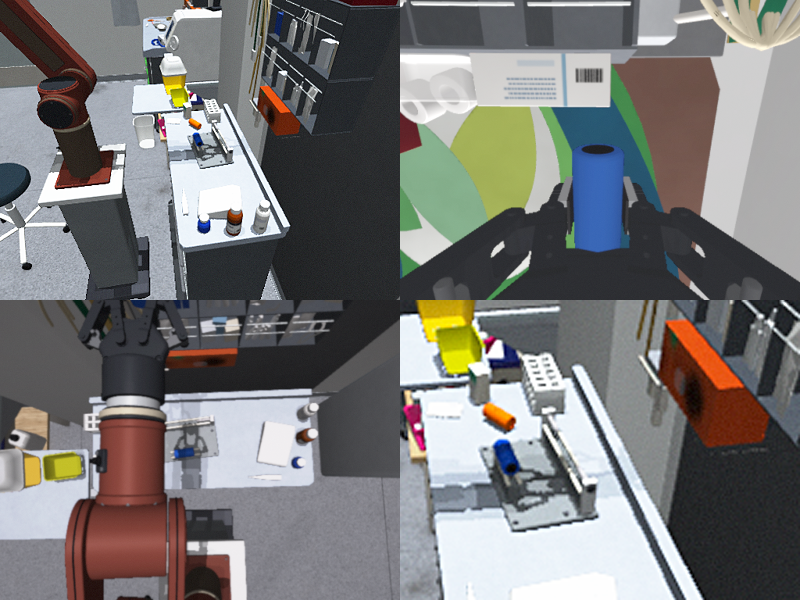

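The wrist view shows the adapter upright and square between the fingers, with its dark bore end on top at about (598,150). The front adapter (505,455 in the crop) and the bystanders haven't moved, so I'll hand it in.

```bash
python3 -c "
from cell import r
print(r.job_done())"
```

```text
the job is handed in; nothing more can be done
None
```

The rear adapter's bore is at its −y end: I pushed it onto that pin until it bottomed at about 10 N, and handed it in still gripped, bore straight up (about 0.1° off), about 0.76 m above the cart top, with nothing else disturbed.

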